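# Tare the counter scale

## Task

The empty tray on the counter scale has to be tared: push the clear splash cover fully aside, reach a fingertip into the well it was hiding and press the sunken tare key right down, keeping it down for about two seconds. Then let the key come back up and push the cover fully shut over its well again. Leave the other key (in the open well) unpressed, and leave the tray and the jars where they stand.

Things in the scene. Friction and masses are not known exactly. Their poses are not given: they have to be found in the camera images.
- scale: Fixed white counter scale. Origin on the worktop under the centre of its dark grey key deck; x points from the deck to the weighing plate, y to the left along the deck, z up. The deck is 150 mm (x) by 260 mm (y), its flat top 56 mm above the worktop, with two round wells. Two 4 mm high guide rails run along y at x = -56 and +56 mm. Behind the deck (x = 80 to 300 mm) is the steel weighing plate, 68 mm high, with the tray on it.
- tare_well (a point): Centre of the mouth of the tare well, level with the deck top: round, 46 mm across, at x = 0, y = -60 mm of the scale. Hidden under the cover at the start.
- tare_top (a point): Centre of the top of the tare key, a white round cap 36 mm across, sunk 18 mm below the mouth of the tare well; it moves straight down when pressed.
- tare (a joint): Travel of the tare key in m: 0 up, 0.006 right down against its stop. Sprung: it starts to move at 1.2 N, is right down at 4 N and comes back up by itself.
- power_well (a point): Centre of the mouth of the other well, 46 mm across, at x = 0, y = +30 mm of the scale, open at the start. It holds the power key, a white square cap of 24 mm sunk 18 mm. Leave that key alone.
- power (a joint): Travel of the power key in m: 0 up, 0.006 right down. Must not be pressed.
- cover_top (a point): Centre of the top of the splash cover: a flat clear plastic hood with an aluminium strip along each of its two end faces, 100 mm (x of the scale) by 92 mm (y), from 2 to 15 mm above the deck top. It cannot be lifted and is too large to grip: push it by its end faces, which look along the scale's -y and +y.
- cover (a joint): Position of the cover in m along the scale's +y: 0 fully shut (centred over the tare well, against its stop), 0.09 fully open (centred over the other well, against its stop). It slides with about 1.5 N of friction and stays where it is left. At the start it is shut or up to 15 mm short of it.
- tray: Empty clear plastic tray, 110 by 150 by 35 mm, loose on the weighing plate. Origin at the centre of its underside.
- tall_jar: Loose preserve jar, 72 mm across and 95 mm high with an aluminium lid, standing on the worktop beside the scale. Origin at the centre of its underside.
- low_jar: Loose jar, 76 mm across and 60 mm high with a brass-coloured lid, on the worktop at the scale's other side. Origin at the centre of its underside.

How it is judged:
By the outcome, as a careful person would: the job done as asked, in the order asked, and still so for the second after the job is handed in, with the robot touching nothing.
It also fails if it takes over 54 s, if anything falls off the work surface, if the arm or the gripper's body presses on something with over 40 N, if the wrist force passes 120 N, or if a joint passes its speed limit or range.

## Robot

A 7-joint arm with a two-finger parallel gripper is mounted at the origin on the work surface. World frame = base frame: x ahead of the robot, y to its left, z up, the work surface at z = 0. Lengths are in mm, angles in rad, forces in N, time in s.
With the tool pointing down it reaches from about 400 to 875 mm from the base axis. Payload 4.4 kg.
Tool frame: the origin (TCP) lies at the very end of the fingers, on their centre line; the grasp point (between the pads) lies ctrl.grip_depth behind it (ctrl.grip_depth is the distance from the TCP to the grasp point, in mm); y points along the fingers, x is the direction in which the jaws open and shut, and the axes are right-handed (so a half turn about y gives the same grasp; the last joint's range is limited). The gripper opens to 85 mm and grips with 20 to 120 N. Pads are 22 mm wide; open, the fingers measure 114 mm over their backs; the gripper's body (76 mm by 85 mm) begins 54 mm behind the grasp point. The pads swing forward as they close: fully open they stand 13 mm farther back than shut.
Start: joints at [-1.376, 0.628, 0.038, 1.517, -0.027, 0.996, -0.02], TCP at [167.58, 628.04, 231.313] pointing down, gripper open.
Joint ranges: [-3.06, 3.06], [-0.37, 2.12], [-1.25, 1.32], [0.18, 2.47], [-1.1, 4.24], [0.23, 1.98], [-2.94, 2.94]. Speed limits (rad/s): [2.57, 2.57, 3.14, 3.14, 3.14, 3.14, 3.14].

## Interface

Orientations are given as [roll, pitch, yaw] about the fixed x, y, z axes, in that order (R = Rz(yaw) Ry(pitch) Rx(roll)).
In Python, from cell import ctrl gives the robot as it stands.
- The arm moves only by the tool apply_moves, never from a script. Its argument "motion" is a list of rows, each a list of 5 numbers: the shift along the tool's x, y, z in cm, then the turn about the tool's y in rad, then the finger opening in cm, from 0 to 8.54. In form: [[tx, ty, tz, roll, hand], ...]. A call has 1 to 20 rows; each row is the pose to reach, as a shift and turn from the pose commanded when the call began, along the tool's axes at that moment; what a row does not reach only later rows make up. A row lasts 1/8 s, in which the tool goes at most 62.5 mm and 10.7 degrees, less where a joint would pass 70% of its speed; a pose out of reach is approached as far as the arm can. A call with a gripper value outside its range is refused whole. The fingers move at their own pace and stop on an object; the grip force is fixed at half the most. Time passes only in rows, so rows that repeat a pose let the fingers close. It gives the time, the measured TCP pose, the force and the opening at its end, in the units of the state.
- ctrl.read_state(): the state, without advancing time (a new reading comes with each control period).
- ctrl.get_image(name): name is "scene" or "top" or "wrist"; returns a dict with "image" (420x560x3 uint8, red, green, blue), "vfov" (degrees; the focal length in pixels is half the picture's height over the tangent of half this angle, whatever the lens; pixels are square), "cx", "cy" (the principal point, pixels), "extrinsics" (4x4, takes a point from world to camera coordinates); the wrist camera has in their place "tool_from_camera" (4x4, takes a point from camera to tool coordinates, whose origin is the TCP and whose axes are the tool frame's). Camera axes: x right, y up, looking along -z (the intrinsics and any distortion apply to the point x, -y, -z); pixel columns grow to the right and rows downward; lengths in mm; the calibration is good to about 2 mm. A picture is of the moment at which its call begins: read the wrist's pose just before it. There is no depth.
- ctrl.finish_job(): hands the job in, once; it reports no verdict.
Trained networks look in a picture, given as the dict that the camera call returned (one of the last four; its "shot" number tells which), for a name from the list of things; names that differ only in an ending like _2 or _b are one class to them, and where a whole thing is asked for, a point or a joint stands for the part that bears it (a point fixed in the world has none). Each returns a list of dicts, best first, with "confidence" (0 to 1); they miss things now and then, are a little off and sometimes report something else, mostly with a low value. They report only what shows in the picture. A call takes as long as a camera call.
- ctrl.search_frame(picture, query): "location" ([x, y, z] in mm, in world coordinates, good to about 4 mm: the middle of the surface that is visible of it).
- ctrl.mark_of(picture, query): "location" ([x, y, z] in mm, in world coordinates, good to about 4 mm: a listed point, or the origin of a listed thing).
The state is a dict: "clock": time; "qpos": joint angles; "qd": joint speeds; "tau": joint torques, N m; "eef_pos": TCP position; "tool_rot": TCP orientation; "force": force on the tool from outside, world axes, zero at the start; "torque": the same for the moment, N m; "width": finger opening in mm.
Only numpy, scipy, OpenCV 4.12 (cv2) and the standard library are available. Lean on these libraries where they do the work, as an engineer would, in place of code of your own. Each camera call takes 0.05 s, during which the arm holds its last target.

## Working session

There is one attempt and no reset: what is moved stays moved. The work goes in short steps, Python scripts to look and compute and a tool call to move; the robot and the scene stay as the last step left them, time stands still between calls to the robot, and variables do not carry over. Pictures are saved under pics/ and viewed, and the job is handed in when it is done.

Besides the shell and the picture viewer there is one more tool, called after ">>>" as name([rows], argument=value, ...), one row to a line, values as JSON. apply_moves: Moves the arm, as the interface text tells. Its arguments: {"type":"object","properties":{"motion":{"type":"array","items":{"type":"array","items":{"type":"number"}}}},"required":["motion"]}

```bash
ls; mkdir -p pics; python3 - <<'E'
from cell import ctrl
import cv2
s=ctrl.read_state()
print(s, ctrl.grip_depth)
for n in ["scene","top","wrist"]:
    p=ctrl.get_image(n)
    cv2.imwrite(f"pics/{n}0.png",p["image"][:,:,::-1])
    print(n,[ (k,v) for k,v in p.items() if k!="image"])
    for q in ["scale","tare_well","power_well","cover_top","tray","tall_jar","low_jar"]:
        r=ctrl.mark_of(p,q)
        print(q,[( [round(float(a)) for a in d["location"]],round(d["confidence"],2), [k for k in d if k not in("location","confidence")]) for d in r[:2]])
E
```

```text
pics
{'clock': 0.0, 'qpos': array([-1.37579954,  0.62933131,  0.03847658,  1.51835345, -0.02702657,
        0.99631112, -0.02004382]), 'qd': array([-4.93574758e-04,  2.31176541e-04, -3.13939301e-05, -3.76654102e-04,
        1.13309746e-03,  2.12393042e-03, -9.22203179e-05]), 'tau': array([ 2.08065289e-04, -5.63397110e+01,  1.22619655e+00, -1.93449837e+01,
        1.08787927e-02,  1.01756270e-02, -8.40631117e-06]), 'eef_pos': array([167.42673596, 627.42556576, 230.40397884]), 'tool_rot': array([-1.5708184 ,  0.0018842 ,  1.30991356]), 'force': array([-0.85658701,  0.37685262,  0.78919954]), 'torque': array([-0.02302922, -0.00300195,  0.00760024]), 'width': 85.0773386438846} 18.700000000000003
scene [('vfov', 54.87685732622207), ('cx', 275.6390792788605), ('cy', 212.92162883131934), ('extrinsics', array([[ 1.21596356e-01,  9.92344552e-01,  2.16012910e-02,
        -1.50473183e+02],
       [-5.60731488e-01,  5.07189494e-02,  8.26442851e-01,
         2.96354221e+02],
       [ 8.19020466e-01, -1.12604963e-01,  5.62606077e-01,
        -1.53770095e+03],
       [ 0.00000000e+00,  0.00000000e+
[... 968 characters left out ...]
759, 41, 72], 0.59, [])]
tall_jar [([658, -214, -1], 0.88, []), ([566, 23, 5], 0.33, [])]
low_jar [([666, 303, 2], 0.91, []), ([565, 56, 56], 0.42, [])]
wrist [('vfov', 69.92970210494782), ('cx', 277.6759190134333), ('cy', 214.59749565495923), ('tool_from_camera', array([[ 9.99999928e-01,  2.18540168e-04,  3.08755040e-04,
        -7.93752457e-01],
       [ 2.22080242e-04,  3.21568670e-01, -9.46886234e-01,
        -1.41168393e+02],
       [-3.06218625e-04,  9.46886235e-01,  3.21568599e-01,
         8.27457876e+01],
       [ 0.00000000e+00,  0.00000000e+00,  0.00000000e+00,
         1.00000000e+00]])), ('shot', 3)]
scale []
tare_well []
power_well []
cover_top []
tray []
tall_jar []
low_jar []
```

View pics/scene0.png

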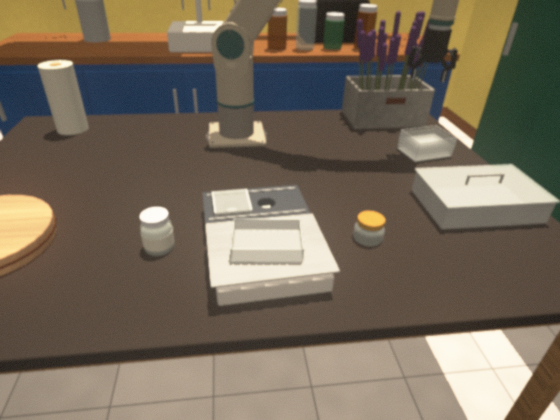

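View pics/top0.png

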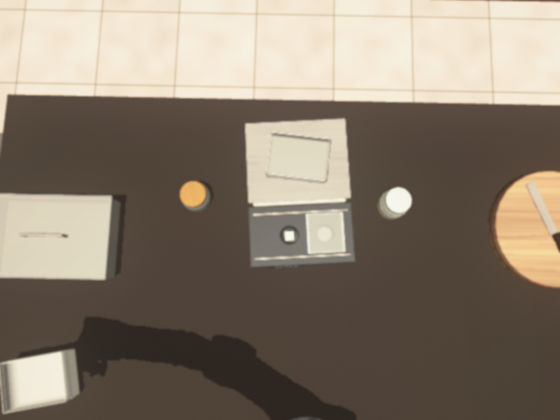

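Top view: the cover is near (325,233) and the open well near (289,235), with the tray on the plate. The tall jar is on the −y side and the low jar on the +y side. Next I move over the deck with the gripper closed, for a close wrist view.

>>> apply_moves([
  [-1.5,0,-1.6,-0.01,0],
  [-4.5,0,-4.9,-0.03,0],
  [-8.1,0,-8.7,-0.05,0],
  [-12.1,0,-13,-0.08,0],
  [-16.2,0,-17.3,-0.1,0],
  [-20.2,0,-21.6,-0.12,0],
  [-24.3,0,-26,-0.15,0],
  [-28.3,0,-30.3,-0.17,0],
  [-32.4,0,-34.6,-0.2,0],
  [-36.4,0,-39,-0.22,0],
  [-40.5,0,-43.3,-0.25,0],
  [-44,0,-47.1,-0.27,0],
  [-47.1,0,-50.3,-0.29,0],
  [-49.1,0,-52.5,-0.3,0],
  [-50.6,0,-54.1,-0.31,0],
  [-50.6,0,-54.1,-0.31,0],
])

```text
clock: 3.2
eef_pos: [560.3, -2.2, 231.2]
tool_rot: [-1.571, 0.001, 1.616]
force: [-0.8, 1.0, 0.9]
width: 0.1
```

```bash
cat > h.py <<'E'
import numpy as np, cv2
from cell import ctrl
from scipy.spatial.transform import Rotation as Ro
def shot(n,f):
    s=ctrl.read_state(); p=ctrl.get_image(n)
    cv2.imwrite(f"pics/{f}.png",p["image"][:,:,::-1])
    if n=="wrist":
        T=np.eye(4);T[:3,:3]=Ro.from_euler('xyz',s["tool_rot"]).as_matrix();T[:3,3]=s["eef_pos"]
        W=T@p["tool_from_camera"]
    else: W=np.linalg.inv(p["extrinsics"])
    p["W"]=W; return s,p
def back(p,uv,z):
    f=210/np.tan(np.radians(p["vfov"]/2)); u,v=uv
    d=p["W"][:3,:3]@np.array([(u-p["cx"])/f,-(v-p["cy"])/f,-1]); o=p["W"][:3,3]
    return o+d*(z-o[2])/d[2]
def proj(p,P):
    f=210/np.tan(np.radians(p["vfov"]/2))
    c=np.linalg.inv(p["W"])@np.append(P,1); return p["cx"]+f*c[0]/-c[2],p["cy"]-f*c[1]/-c[2]
E
python3 - <<'E'
from h import *
s,p=shot("wrist","w1")
print(s["clock"],s["eef_pos"],s["tool_rot"],s["force"],s["width"])
for q in ["scale","tare_well","power_well","cover_top","tray","tare_top"]:
    print(q,[( [round(float(a)) for a in d["location"]],round(d["confidence"],2)) for d in ctrl.mark_of(p,q)[:2]])
E
```

```text
3.2 [560.32401973  -2.2286975  231.22726527] [-1.57117125e+00  7.76767006e-04  1.61645117e+00] [-0.82598312  1.00816542  0.87620331] 0.13516505115821745
scale [([575, 26, 0], 0.95), ([572, -33, 56], 0.57)]
tare_well [([574, -37, 58], 0.65)]
power_well [([567, 57, 56], 0.56)]
cover_top [([568, -32, 68], 0.68)]
tray []
tare_top []
```

View pics/w1.png

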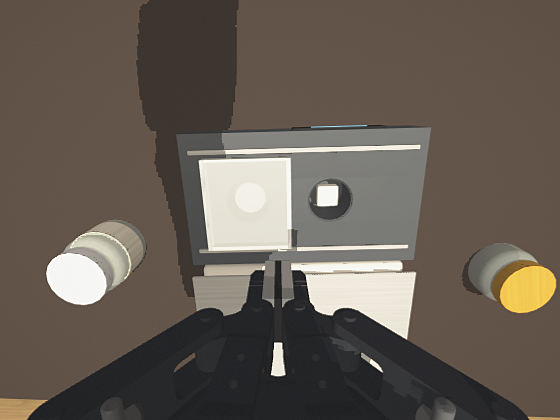

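The wrist view is mirrored front to back, with the robot side up. The cover spans about (200–291, 158–250), the power well is at (330,199), the near rail runs (188,153)–(420,147) and the far rail (200,250)–(408,246).

```bash
python3 - <<'E'
from h import *
s,p=shot("wrist","w1b")
for n,uv,z in [("pw",(330,199),56),("railnear-L",(188,153),60),("railnearR",(420,147),60),("railfarL",(200,250),60),("railfarR",(408,246),60),("cov nl",(200,160),71),("cov nr",(291,157),71),("cov fl",(208,250),71),("cov fr",(288,249),71),("deck nl",(177,135),56),("deck nr",(430,127),56),("key thru",(250,197),38)]:
    print(n,back(p,uv,z).round(1))
g=cv2.resize(p["image"][110:290,150:450,::-1],None,fx=2.6,fy=2.6,interpolation=cv2.INTER_CUBIC);cv2.imwrite("pics/w1z.png",g)
s,p=shot("top","t1")
g=cv2.resize(p["image"][190:280,230:370,::-1],None,fx=5.5,fy=5.5,interpolation=cv2.INTER_CUBIC);cv2.imwrite("pics/t1z.png",g)
for n,uv,z in [("pw",(289,235),56),("key",(325,233.5),38)]: print(n,back(p,uv,z).round(1))
E
```

```text
pw [563.1  57.4  56. ]
railnear-L [520.5 -94.3  60. ]
railnearR [502.5 142.6  60. ]
railfarL [629.9 -85.6  60. ]
railfarR [612.9 151.4  60. ]
cov nl [525.3 -79.5  71. ]
cov nr [517.8  11.1  71. ]
cov fl [624.1 -73.9  71. ]
cov fr [618.4  14.3  71. ]
deck nl [ 503.4 -105.9   56. ]
deck nr [482.6 150.6  56. ]
key thru [570.3 -31.5  38. ]
pw [567.2  54.3  56. ]
key [574.8 -37.8  38. ]
```

View pics/w1z.png

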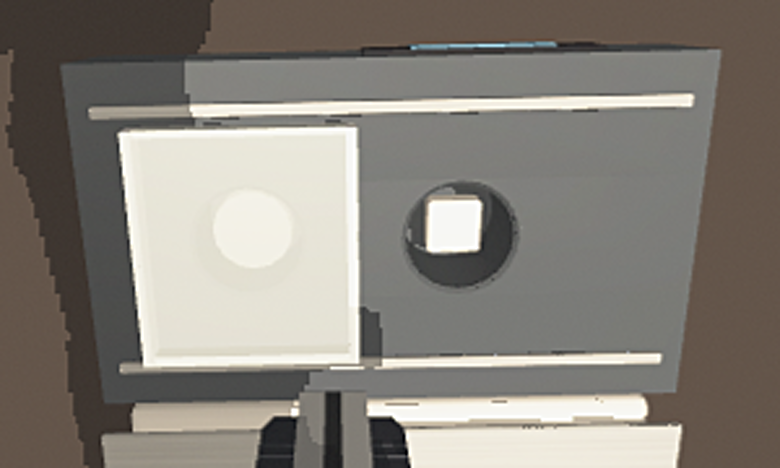

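The cover is already shut, and the scale yaw is about 0.076. I move behind its −y end face and lower the closed fingertips to about z=62.

>>> apply_moves([
  [-2,0,-0.3,-0.01,0],
  [-6,0,-0.8,-0.02,0],
  [-9.5,2,-1.2,-0.03,0],
  [-10.8,6,-1.3,-0.03,0],
  [-10.8,10,-1.3,-0.03,0],
  [-10.8,14,-1.3,-0.03,0],
  [-10.8,16,-1.3,-0.03,0],
  [-10.8,16.7,-1.3,-0.03,0],
  [-10.8,16.9,-1.3,-0.03,0],
  [-10.8,16.9,-1.3,-0.03,0],
])

```text
clock: 4.9
eef_pos: [578.8, -107.6, 63.2]
tool_rot: [-1.572, 0.0, 1.65]
force: [-0.1, 0.0, 0.1]
width: -0.3
```

```bash
python3 - <<'E'
from h import *
s,p=shot("wrist","w2")
print(s["clock"],s["eef_pos"],s["tool_rot"],s["force"],s["width"])
s,p=shot("scene","s2")
cv2.imwrite("pics/s2z.png",cv2.resize(p["image"][120:320,120:400,::-1],None,fx=2.8,fy=2.8,interpolation=cv2.INTER_CUBIC))
E
```

```text
4.9 [ 578.76945513 -107.62136199   63.17059097] [-1.57231059e+00  3.53319069e-04  1.65006286e+00] [-0.0589457   0.04700418  0.07261439] -0.29194416387443173
```

View pics/w2.png

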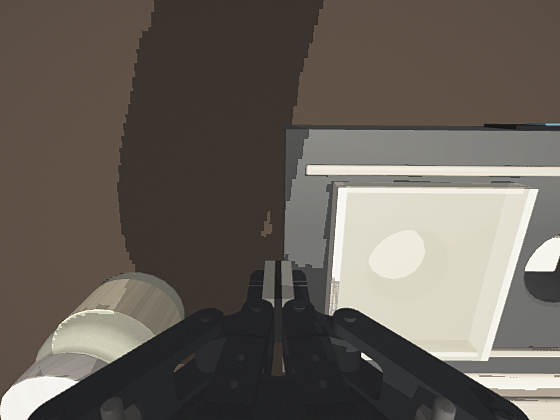

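View pics/s2z.png

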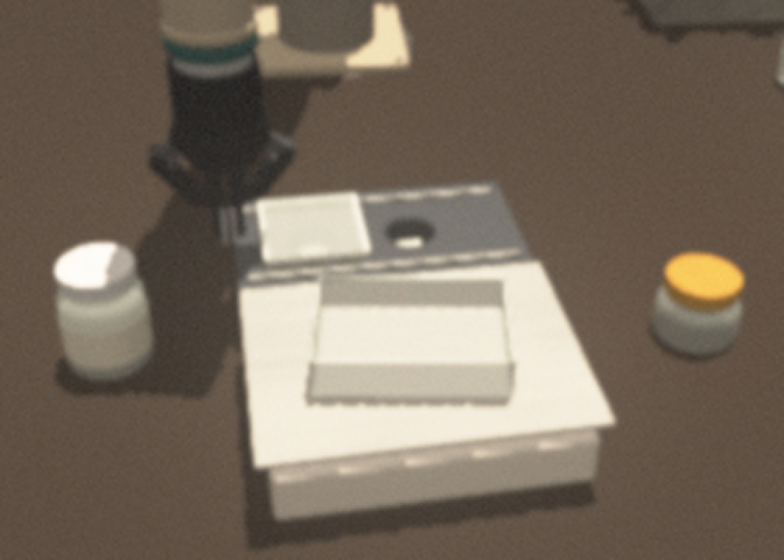

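The fingertips are just outside the cover's −y face in both views and the force is about zero. Now I push toward +y.

>>> apply_moves([
  [0.6,0,0,0,0],
  [1.2,0,0,0,0],
  [1.8,0,0,0,0],
  [2.4,0,0,0,0],
  [3.2,0,0,0,0],
  [4,0,0,0,0],
  [4.8,0,0,0,0],
  [5.6,0,0,0,0],
  [6.4,0,0,0,0],
  [7.2,0,0,0,0],
  [8,0,0,0,0],
  [8.6,0,0,0,0],
  [9,0,0,0,0],
  [9.2,0,0,0,0],
  [9.2,0,0,0,0],
])

```text
clock: 6.88
eef_pos: [570.3, -15.6, 62.1]
tool_rot: [-1.57, -0.0, 1.65]
force: [0.5, -1.0, -0.5]
width: -0.3
```

```bash
python3 - <<'E'
from h import *
s,p=shot("wrist","w3")
print(s["clock"],s["eef_pos"],s["tool_rot"],s["force"],s["width"])
for q in ["tare_well","power_well","cover_top","tare_top"]:
    print(q,[( [round(float(a)) for a in d["location"]],round(d["confidence"],2)) for d in ctrl.mark_of(p,q)[:2]])
E
```

```text
6.875 [570.33290103 -15.62657993  62.12916473] [-1.56974954e+00 -3.41606684e-04  1.65010311e+00] [ 0.50728943 -0.97079356 -0.50883434] -0.31283413054375675
tare_well [([574, -36, 58], 0.89)]
power_well [([570, 57, 55], 0.7)]
cover_top [([568, 40, 68], 0.62)]
tare_top [([575, -36, 38], 0.67)]
```

View pics/w3.png

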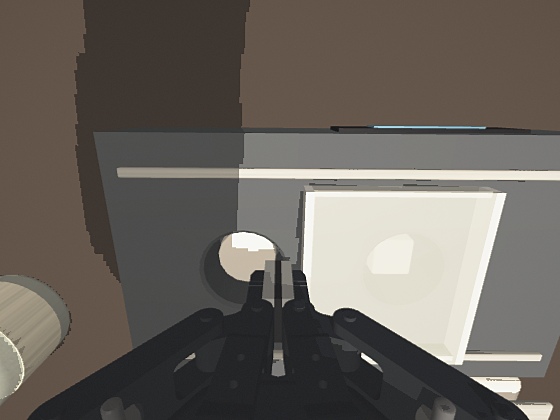

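The cover has slid and now sits about 15–20 mm short of its open stop. The tare well at (243,265) is already mostly uncovered. I keep pushing and watch the force.

>>> apply_moves([
  [0.5,0,0,0,0],
  [0.9,0,0,0,0],
  [1.2,0,0,0,0],
  [1.4,0,0,0,0],
  [1.5,0,0,0,0],
  [1.5,0,0,0,0],
])

```text
clock: 7.88
eef_pos: [569.4, -2.8, 62.2]
tool_rot: [-1.57, 0.002, 1.649]
force: [-0.3, -5.3, -0.4]
width: 0.2
```

>>> apply_moves([
  [0.2,0,0,0,0],
  [0.4,0,0,0,0],
  [0.4,0,0,0,0],
])

```text
clock: 8.25
eef_pos: [569.3, -2.4, 62.3]
tool_rot: [-1.57, 0.006, 1.646]
force: [0.4, -12.2, -1.9]
width: -0.2
```

At 12 N it moves only 0.4 mm, so the cover is at its open stop. I back off, rise and look at the well.

>>> apply_moves([
  [-0.8,0,0,0,0],
  [-2,-0.5,0,0,0],
  [-3,-3,0,0,0],
  [-3.6,-6,0,0,0],
  [-3.6,-7,0,0,0],
  [-3.6,-7,0,0,0],
  [-3.6,-7,0,0,0],
])

```text
clock: 9.12
eef_pos: [571.4, -32.1, 131.3]
tool_rot: [-1.569, -0.001, 1.651]
force: [-0.6, -0.6, 0.5]
width: 0.2
```

```bash
python3 - <<'E'
from h import *
s,p=shot("wrist","w4")
print(s["clock"],s["eef_pos"],s["tool_rot"],s["force"],s["width"])
for q in ["tare_well","power_well","cover_top","tare_top"]:
    print(q,[( [round(float(a)) for a in d["location"]],round(d["confidence"],2)) for d in ctrl.mark_of(p,q)[:2]])
s,p=shot("top","t4")
for q in ["tare_well","power_well","cover_top","tare_top"]:
    print(q,[( [round(float(a)) for a in d["location"]],round(d["confidence"],2)) for d in ctrl.mark_of(p,q)[:2]])
E
```

```text
9.125 [571.42562396 -32.14867227 131.31262225] [-1.56900893e+00 -6.65895950e-04  1.65078869e+00] [-0.61125324 -0.57084698  0.49817096] 0.1544247546717093
tare_well [([575, -32, 57], 0.63)]
power_well []
cover_top [([565, 53, 67], 0.95)]
tare_top [([574, -35, 40], 0.77)]
tare_well [([573, -34, 54], 0.58)]
power_well [([565, 58, 58], 0.87)]
cover_top [([563, 56, 72], 0.88)]
tare_top []
```

View pics/w4.png

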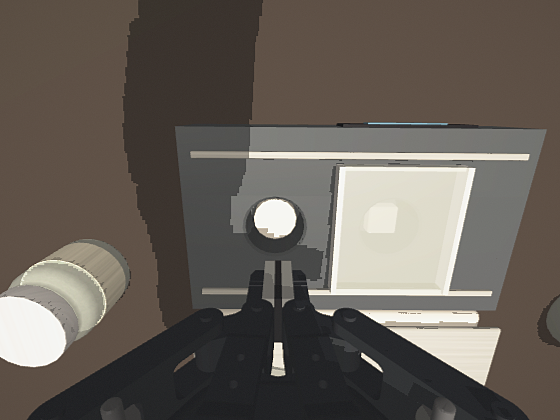

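The open well is visible at about (275,224) with its white cap at (275,218), and the cover is on the right over the power well.

```bash
python3 - <<'E'
from h import *
s,p=shot("wrist","w5")
print(s["eef_pos"])
cv2.imwrite("pics/w5z.png",cv2.resize(p["image"][140:300,170:370,::-1],None,fx=3.75,fy=3.75,interpolation=cv2.INTER_CUBIC))
e=s["eef_pos"]
print("proj TCP",proj(p,e),"below at deck",proj(p,[e[0],e[1],56]),"cap",proj(p,[e[0],e[1],38]))
print(back(p,(275,224),56),back(p,(275,218),38))
for uv in [(191,155),(529,157),(203,291),(491,294)]: print(back(p,uv,60))
E
```

```text
[572.12526676 -32.82855172 132.18818669]
proj TCP (np.float64(279.2692642665943), np.float64(276.8136641715828)) below at deck (np.float64(278.7808917120573), np.float64(225.88691212314302)) cap (np.float64(278.7067477819472), np.float64(218.15529512390654))
[570.80105897 -35.86522379  56.        ] [572.23156074 -35.90974455  38.        ]
[522.3331112  -98.74270062  60.        ]
[504.97574481 138.59948872  60.        ]
[632.52227388 -90.43166257  60.        ]
[616.6812309  146.21128801  60.        ]
```

View pics/w5z.png

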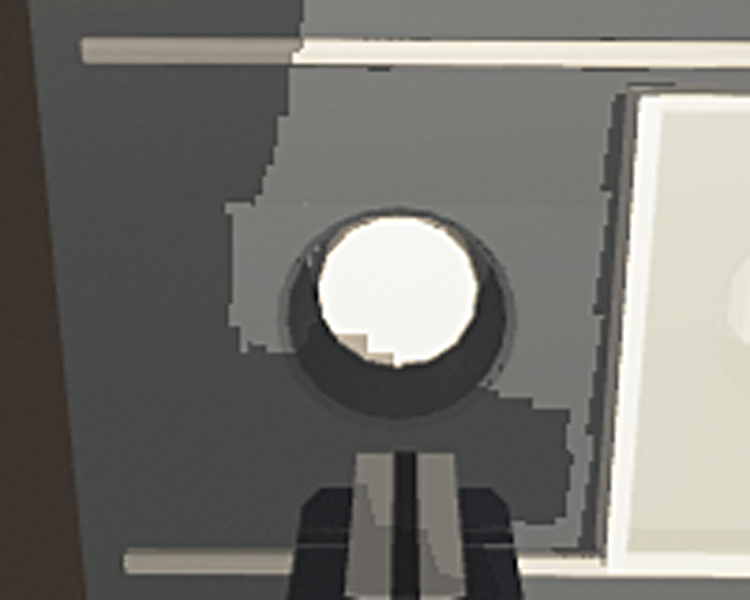

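The target is about (572.5,−35.3), a shift of −0.3 cm in tool x. I descend to just above the key.

>>> apply_moves([
  [-0.3,0.5,-0.05,0,0],
  [-0.3,3,-0.05,0,0],
  [-0.3,5.5,-0.05,0,0],
  [-0.3,7,-0.05,0,0],
  [-0.3,8,-0.05,0,0],
  [-0.3,8.6,-0.05,0,0],
  [-0.3,8.6,-0.05,0,0],
])

```text
clock: 10.55
eef_pos: [573.0, -35.8, 46.3]
tool_rot: [-1.571, 0.0, 1.65]
force: [-0.2, -0.0, 0.2]
width: 0.1
```

```bash
python3 - <<'E'
from h import *
s,p=shot("wrist","w6")
print(s["clock"],s["eef_pos"],s["tool_rot"],s["force"],s["torque"])
cv2.imwrite("pics/w6z.png",cv2.resize(p["image"][180:320,180:380,::-1],None,fx=3.75,fy=3.75,interpolation=cv2.INTER_CUBIC))
E
```

```text
10.55 [572.95760985 -35.77675899  46.27523986] [-1.57078561e+00  1.03786576e-05  1.64996271e+00] [-0.17677741 -0.04076305  0.20482538] [ 0.00784235 -0.01768799  0.01012432]
```

View pics/w6z.png

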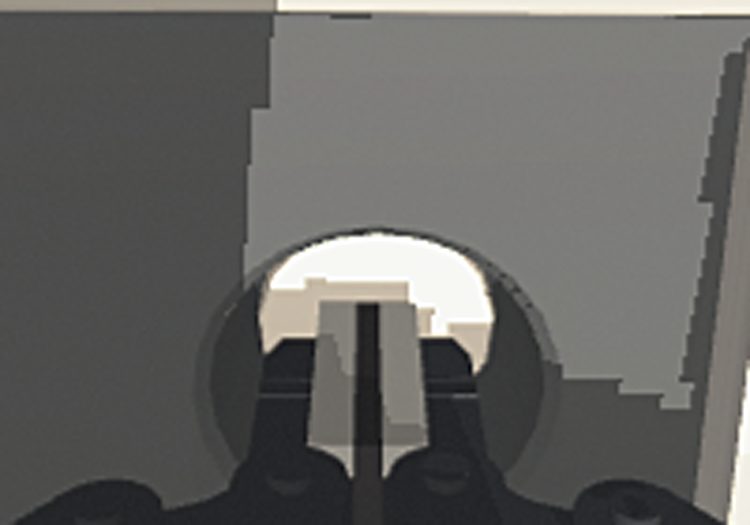

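The fingertips are centred in the well above the white cap, with no contact force. Now I press.

>>> apply_moves([
  [0,0.4,0,0,0],
  [0,0.7,0,0,0],
  [0,0.9,0,0,0],
  [0,1.1,0,0,0],
  [0,1.2,0,0,0],
  [0,1.2,0,0,0],
])

```text
clock: 11.35
eef_pos: [572.9, -35.7, 34.4]
tool_rot: [-1.571, -0.0, 1.65]
force: [-0.5, -0.1, 2.9]
width: -0.3
```

At z=34.4 the force is 2.9 N, which matches 3.6 mm of travel. I go down to the stop and hold for about 2 s.

>>> apply_moves([
  [0,0.3,0,0,0],
  [0,0.5,0,0,0],
  [0,0.6,0,0,0],
  [0,0.6,0,0,0],
])

```text
clock: 11.85
eef_pos: [573.0, -35.8, 31.5]
tool_rot: [-1.572, -0.0, 1.65]
force: [-7.4, 0.2, 30.5]
width: -0.2
```

>>> apply_moves([
  [0,-0.1,0,0,0],
  [0,-0.1,0,0,0],
  [0,-0.1,0,0,0],
  [0,-0.1,0,0,0],
  [0,-0.1,0,0,0],
  [0,-0.1,0,0,0],
  [0,-0.1,0,0,0],
  [0,-0.1,0,0,0],
  [0,-0.1,0,0,0],
  [0,-0.1,0,0,0],
  [0,-0.1,0,0,0],
  [0,-0.1,0,0,0],
  [0,-0.1,0,0,0],
  [0,-0.1,0,0,0],
  [0,-0.1,0,0,0],
])

```text
clock: 13.72
eef_pos: [573.0, -35.8, 31.7]
tool_rot: [-1.572, -0.0, 1.65]
force: [-6.0, 0.9, 23.4]
width: -0.3
```

>>> apply_moves([
  [0,-0.5,0,0,0],
  [0,-2,0,0,0],
  [0,-5,0,0,0],
  [0,-8,0,0,0],
  [1,-9,0,0,0],
  [4,-9,0,0,0],
  [8,-9,0,0,0],
  [12,-9,0,0,0],
  [15,-9,0,0,0],
  [16.6,-9,0,0,0],
  [16.6,-9,0,0,0],
  [16.6,-9,0,0,0],
])

```text
clock: 15.22
eef_pos: [559.9, 127.8, 119.1]
tool_rot: [-1.57, 0.001, 1.648]
force: [0.1, -1.0, -0.5]
width: 0.1
```

```bash
python3 - <<'E'
from h import *
s,p=shot("wrist","w7")
print(s["clock"],s["eef_pos"],s["tool_rot"],s["force"])
E
```

```text
15.225 [559.8583076  127.83147165 119.1073312 ] [-1.57038147e+00  1.34608265e-03  1.64804385e+00] [ 0.09958236 -0.95426902 -0.50440596]
```

View pics/w7.png

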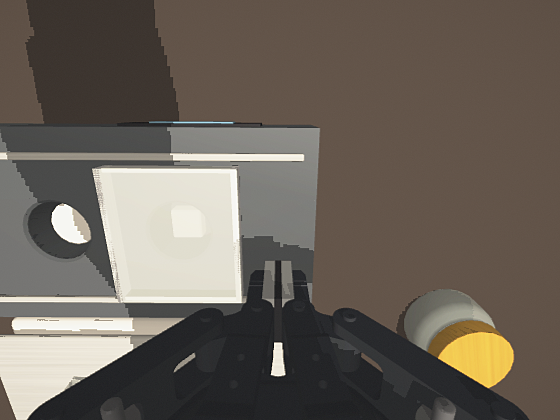

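The cover's +y face is at column 240, clear of the fingers at 265–292. I descend and push it shut.

>>> apply_moves([
  [0,1,0,0,0],
  [0,3,0,0,0],
  [0,4.8,0,0,0],
  [0,5.5,0,0,0],
  [0,5.7,0,0,0],
  [-0.6,5.7,0,0,0],
  [-1.2,5.7,0,0,0],
  [-1.8,5.7,0,0,0],
  [-2.4,5.7,0,0,0],
  [-3.2,5.7,0,0,0],
  [-4,5.7,0,0,0],
  [-4.8,5.7,0,0,0],
  [-5.6,5.7,0,0,0],
  [-6.4,5.7,0,0,0],
  [-7.2,5.7,0,0,0],
  [-8,5.7,0,0,0],
  [-8.8,5.7,0,0,0],
  [-9.4,5.7,0,0,0],
  [-9.8,5.7,0,0,0],
  [-9.8,5.7,0,0,0],
])

```text
clock: 17.77
eef_pos: [567.4, 31.3, 62.1]
tool_rot: [-1.57, 0.001, 1.649]
force: [-0.4, -0.2, -0.1]
width: 0.0
```

>>> apply_moves([
  [-0.4,0,0,0,0],
  [-0.7,0,0,0,0],
  [-0.9,0,0,0,0],
  [-1,0,0,0,0],
  [-1,0,0,0,0],
])

```text
clock: 18.4
eef_pos: [568.0, 23.4, 62.1]
tool_rot: [-1.57, -0.001, 1.651]
force: [-0.0, 5.0, -1.2]
width: 0.1
```

```bash
python3 - <<'E'
from h import *
s,p=shot("wrist","w8")
print(s["clock"],s["eef_pos"],s["tool_rot"],s["force"])
E
```

```text
18.4 [567.95092727  23.401186    62.12931237] [-1.57019753e+00 -1.47959804e-03  1.65103138e+00] [-0.01458617  5.00283064 -1.19964348]
```

View pics/w8.png

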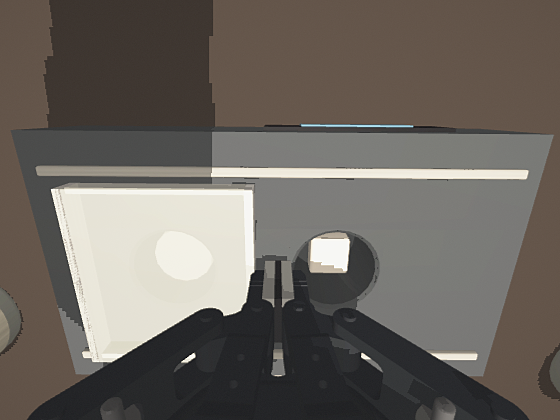

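The force is rising near the expected stop. I push a few millimetres more to confirm.

>>> apply_moves([
  [-0.2,0,0,0,0],
  [-0.4,0,0,0,0],
  [-0.5,0,0,0,0],
  [-0.5,0,0,0,0],
])

```text
clock: 18.95
eef_pos: [568.0, 23.0, 62.1]
tool_rot: [-1.57, -0.006, 1.654]
force: [-1.8, 12.9, -1.1]
width: -0.2
```

The cover is against its shut stop: 12.9 N and only 0.4 mm of movement. I retreat and check.

>>> apply_moves([
  [0.8,0,0,0,0],
  [2,-0.5,0,0,0],
  [2.5,-3,0,0,0],
  [2.5,-7,0,0,0],
  [2.5,-12,0,0,0],
  [2.5,-16,0,0,0],
  [2.5,-17,0,0,0],
  [2.5,-17,0,0,0],
])

```text
clock: 19.95
eef_pos: [566.8, 41.6, 232.7]
tool_rot: [-1.572, 0.001, 1.649]
force: [-0.0, -0.4, -1.1]
width: -0.2
```

```bash
python3 - <<'E'
from h import *
s,p=shot("wrist","w9")
print(s["clock"],s["eef_pos"],s["force"])
for q in ["cover_top","tall_jar","low_jar","tray"]:
    print(q,[( [round(float(a)) for a in d["location"]],round(d["confidence"],2)) for d in ctrl.mark_of(p,q)[:2]])
s,p=shot("scene","s9")
for q in ["cover_top","tall_jar","low_jar","tray"]:
    print(q,[( [round(float(a)) for a in d["location"]],round(d["confidence"],2)) for d in ctrl.mark_of(p,q)[:2]])
E
```

```text
19.95 [566.82738407  41.60887143 232.73393112] [-0.03477559 -0.42619401 -1.06739916]
cover_top [([571, -36, 66], 0.61), ([658, -209, -2], 0.35)]
tall_jar [([661, -208, -2], 0.83)]
low_jar [([671, 305, -2], 0.86), ([662, -212, 0], 0.73)]
tray [([760, 39, 68], 0.56)]
cover_top [([573, -36, 67], 0.66)]
tall_jar [([653, -212, 2], 0.83)]
low_jar [([663, 303, 2], 0.76)]
tray [([762, 40, 75], 0.89)]
```

View pics/w9.png

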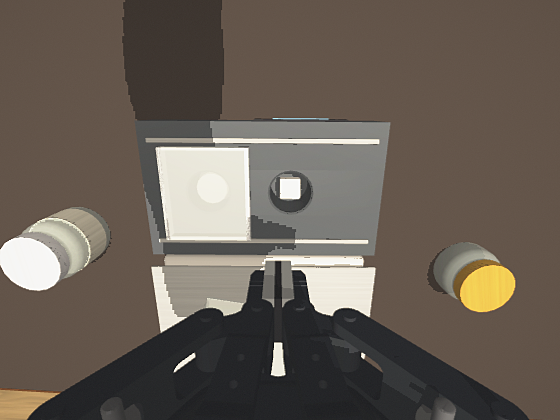

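View pics/s9.png

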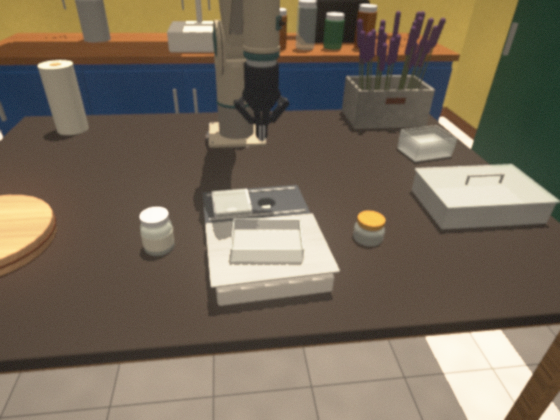

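The cover is shut over the tare well (wrist view 157–249, 147–240). The power key at (290,188) is up, and the jars and tray are unmoved. I hand in.

```bash
python3 -c "
from cell import ctrl
print(ctrl.finish_job())"
```

```text
the job is handed in; nothing more can be done
None
```

The tare job is done and was handed in at about 20 s, well inside the 54 s limit.

- **Cover opened:** I pushed it by its −y face until it met the open stop. Force rose to 12 N with only 0.4 mm of further movement.
- **Tare key pressed:** I pressed it with the closed fingertips until z was about 31.6, which is roughly 6 mm of travel. I kept it down for about 2.1 s at 23–30 N, then lifted clear so it could spring back.
- **Cover shut:** I pushed it back by its +y face to the shut stop, where force was 12.9 N with 0.4 mm of further movement.

**Last checks:** The final wrist and scene pictures show the cover over the tare well. The power key looks up and was never touched. The jars and tray are where they started, to within a few millimetres, and the robot is clear of everything. I did not measure the tare key's return directly. After the press I only saw its cap, in one wrist view and then through the clear cover.

**Disagreements:** Early position estimates differed by 2–6 mm between cameras. A closer wrist view of the open well settled this before the press. Some low-confidence network detections were wrong and I ignored them.

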